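Lay the pestle in the drying tray

ROBOT

A 6-joint arm with a two-finger parallel gripper is mounted at the origin on the work surface. World frame = base frame: x ahead of the robot, y to its left, z up, the work surface at z = 0. Lengths are in m, angles in rad, forces in N, time in s.
With the tool pointing down it reaches from about 0.225 to 0.875 m from the base axis. Payload 3.4 kg.
Tool frame: the origin (TCP) lies at the very end of the fingers, on their centre line; the grasp point (between the pads) lies 19 mm behind it; z points along the fingers, y is the line along which they close (so a half turn about z gives the same grasp; the last joint's range is limited). The gripper opens to 85 mm and grips with 20 to 120 N. Pads are 22 mm wide; open, the fingers measure 114 mm over their backs; the gripper's body (76 mm by 85 mm) begins 54 mm behind the grasp point. The pads swing forward as they close: fully open they stand 13 mm farther back than shut.
Start: joints at [-1.424, 0.276, 1.505, -0, 1.361, -0.121], TCP at [0.152, -0.555, 0.231] pointing down, gripper open.
Joint ranges: [-2.89, 2.89], [-0.75, 2.08], [0.22, 2.7], [-1.18, 4.32], [0.11, 2.71], [-2.7, 2.7]. Speed limits (rad/s): [2.57, 2.57, 3.14, 3.14, 3.14, 3.14].

INTERFACE

Orientations are given as a unit quaternion [w, x, y, z].
In Python, from rig import readout, vision, manip gives the robot as it stands.
- The arm moves only by the shell command python3 -m handwheel 'ROWS' [FORCE]. ROWS is JSON, a list of rows, each a list of 3 entries, a list of its own where there are three numbers: the shift along the tool's x, y, z in mm, then the turn, a rotation vector about the tool's x, y, z in units of 6 degrees (1.0 is 6 degrees), then the closure, from -1 (fully open) to 1 (shut), so that 0 is half open. A call has 1 to 20 rows; each row shifts and turns the commanded pose from where the row before left it, along the tool's axes as they then stand; what a row does not reach is not made up. A row lasts 1/8 s, in which the tool goes at most 62.5 mm and 10.7 degrees, less where a joint would pass 70% of its speed; a pose out of reach is approached as far as the arm can. A call is refused whole if a number of a shift passes 62.5 or a number of a turn 1, either way. A call with a gripper value outside its range is refused whole. The fingers move at their own pace and stop on an object; FORCE is the grip in N (left out, the last holds). Time passes only in rows, so rows that do not move let the fingers close. It gives the time, the measured TCP pose, the force, the opening and the grip force at its end, in the units of the state.
- readout.get_state(): the state, without advancing time (a new reading comes with each control period).
- vision.get_image(name): name is "side" or "top" or "wrist"; returns the picture (384x512x3 uint8, blue, green, red); there is no depth.
- vision.camera_params(name): a dict with "intrinsics" (3x3 intrinsics, pixels), "dist" ([k1, k2, p1, p2, k3] as OpenCV has them; the pictures are not rectified), "rvec" (rotation vector, rad) and "tvec" (3), from world to camera coordinates, as OpenCV has them; the wrist camera has in their place "hand_eye" (4x4, takes a point from camera to tool coordinates, whose origin is the TCP and whose axes are the flange's). Camera axes: x right, y down, z forward; pixel columns grow to the right and rows downward; lengths in m; the calibration is good to about 2 mm. A picture is of the moment at which its call begins: read the wrist's pose just before it. camera_params takes no time and is no camera call.
- manip.sign_off(): hands the job in; it is judged then, once.
The state is a dict: "clock": time; "qpos": joint angles; "qd": joint speeds; "effort": joint torques, N m; "position": TCP position; "ee_rot": TCP orientation; "contact_force": force on the tool from outside, world axes, zero at the start; "moment": the same for the moment, N m; "width": finger opening in m; "gripper_force": force on a finger pad.
Only numpy, scipy, OpenCV 4.12 (cv2) and the standard library are available. Lean on these libraries where they do the work, as an engineer would, in place of code of your own. Each camera call takes 0.05 s, during which the arm holds its last target. There are 200 camera calls.

TASK

Take the wooden pestle out of the wooden mortar by its square knob, press its foot on the bare tabletop and move the knob sideways and down so that the pestle swings flat between the fingers. Then lay it flat and lengthwise in the middle of the blue tray, letting go only once it is down in the tray. Leave the mortar standing where it is and the black muddler alone in its mug.

Things in the scene. Friction and masses are not known exactly. Their poses are not given: they have to be found in the camera images.
- pestle: brown wooden pestle, 150 mm long, 0.1 kg, standing on its foot in the mortar. Origin: mid-length on the centre line; own +z runs from foot to knob. Square knob 32 x 32 mm, own z 45 to 75 mm, with flat sides facing own x and y: pinch one pair and it pivots between the fingers. Flat round foot, 32 mm diameter, own z -75 to -35 mm; thinner shaft between. Foot end to knob centre 135 mm.
- mortar: brown wooden cup 80 mm high, 100 mm outer diameter, 0.6 kg, standing loose. Origin: centre of its underside, own +z up. Mouth 84 mm wide inside; inner floor 18 mm above the table. It changes places with a white mug that holds the muddler.
- tray: shallow blue open tray, fixed on the table, 150 x 260 mm outside, rim 14 mm high, walls and floor 4 mm thick. Origin: centre of its underside; own y is its long direction. The table between it and the robot is clear.
- muddler: the wrong tool, to be left alone: like shape, 170 mm long, 28 mm thick, black with a steel foot, standing in a white mug 80 mm high. Origin: mid-length on its centre line, own +z to the knob.
Things that resemble listed ones, but are neither listed nor needed, are in the scene too. Leave any green or pink look-alike of the mortar alone.

How it is judged:
By the outcome, as a careful person would: the job done as asked, in the order asked, and still so for the second after the job is handed in, with the robot touching nothing.
It also fails if it takes over 58 s, if anything falls off the work surface, if the arm or the gripper's body presses on something with over 40 N, if the wrist force passes 120 N, or if a joint passes its speed limit or range.

## Working session

There is one attempt and no reset: what is moved stays moved. The work goes in short steps, Python scripts to look and compute and a shell command to move; the robot and the scene stay as the last step left them, time stands still between calls to the robot, and variables do not carry over. Pictures are saved under pics/ and viewed, at most 10 in all, crops included, and the job is handed in when it is done.

```bash
mkdir -p pics; ls
python3 - <<'E'
from rig import readout, vision
import cv2, numpy as np
s=readout.get_state(); print(s)
a=vision.get_image("top"); b=vision.get_image("side")
cv2.imwrite("pics/top.png",a); cv2.imwrite("pics/side.png",b)
for n in("top","side","wrist"): print(n,vision.camera_params(n))
E
```

```text
pics
{'clock': 0.0, 'qpos': array([-1.42399525e+00,  2.76592065e-01,  1.50613156e+00, -4.05441394e-05,
        1.36067044e+00, -1.20977981e-01]), 'qd': array([ 4.23187473e-04, -1.22424600e-03,  1.07653539e-03,  1.02584958e-04,
       -4.64082635e-04,  8.23213805e-05]), 'effort': array([-3.59435571e-04, -4.16772902e+01, -2.45808417e+01,  8.96043218e-06,
        1.10517000e-02,  3.81998476e-06]), 'position': array([ 0.15205589, -0.55399202,  0.23044199]), 'ee_rot': array([-9.00372242e-04,  9.91049210e-01,  1.33494015e-01, -3.14498600e-05]), 'contact_force': array([-0.57129532, -0.57366933,  1.14869868]), 'moment': array([ 0.01074375, -0.01898438,  0.04681619]), 'gripper_force': 0.0, 'width': 0.08544071421761519}
top {'intrinsics': array([[460.17491384,   0.        , 257.58781274],
       [  0.        , 460.17491384, 192.14547302],
       [  0.        ,   0.        ,   1.        ]]), 'dist': array([-0.10837706,  0.        ,  0.        ,  0.        ,  0.        ]), 'rvec': array([ 2.12126045, -2.14860529,  0.19589466]), 'tvec': array([-0.00499392,  0.58908602,  1.0305711 ])}
side {'intri
[... 265 characters left out ...]
134212, -2.5699891 ,  1.48655941]), 'tvec': array([0.5507475 , 0.15779052, 1.12394625])}
wrist {'intrinsics': array([[334.18215345,   0.        , 256.00263284],
       [  0.        , 334.18215345, 188.24339208],
       [  0.        ,   0.        ,   1.        ]]), 'dist': array([-0.05180737,  0.        ,  0.        ,  0.        ,  0.        ]), 'hand_eye': array([[-3.04592960e-04, -9.53337922e-01, -3.01905139e-01,
         7.70903204e-02],
       [ 9.99999172e-01, -6.67822674e-04,  1.09990831e-03,
         1.02335887e-03],
       [-1.25020340e-03, -3.01904554e-01,  9.53337337e-01,
        -1.42821260e-01],
       [ 0.00000000e+00,  0.00000000e+00,  0.00000000e+00,
         1.00000000e+00]])}
```

View pics/top.png

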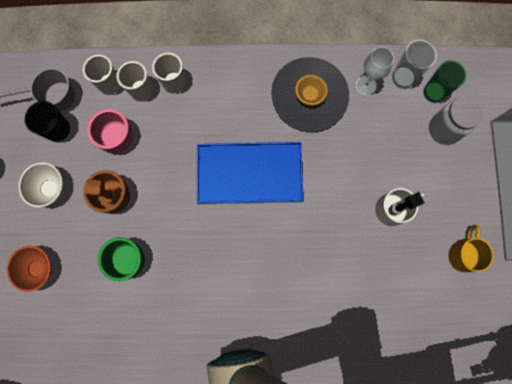

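View pics/side.png

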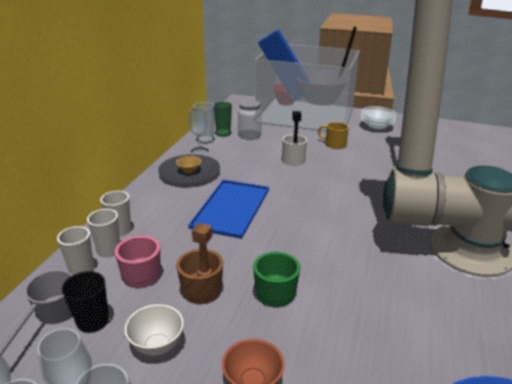

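The top view shows the mortar with the pestle at (105,191), the tray at (250,172) and the muddler in its mug at (402,205). Similar cups in the top view are pink (109,130), green (120,259), terracotta (29,268) and white bowl (41,185). Only the brown cup at (105,191), side view (201,272), holds a brown stick with a square knob. I'll confirm that in a crop.

```bash
cat > h.py <<'E'
import numpy as np, cv2
from rig import readout, vision
from scipy.spatial.transform import Rotation as R
def cam(n,st=None):
    p=vision.camera_params(n)
    if n!="wrist":
        r=cv2.Rodrigues(p["rvec"])[0]; return p, r.T, -r.T@p["tvec"]
    q=st["ee_rot"]; T=R.from_quat([q[1],q[2],q[3],q[0]]).as_matrix()
    H=p["hand_eye"]; return p, T@H[:3,:3], T@H[:3,3]+st["position"]
def ray(n,uv,st=None):
    p,r,c=cam(n,st)
    u=cv2.undistortPoints(np.array([[uv]],float),p["intrinsics"],p["dist"])[0,0]
    d=r@np.array([u[0],u[1],1]); return c,d/np.linalg.norm(d)
def atz(n,uv,z,st=None):
    c,d=ray(n,uv,st); return c+d*(z-c[2])/d[2]
def tri(r1,r2):
    (a,d),(b,e)=r1,r2
    s=np.linalg.lstsq(np.c_[d,-e],b-a,rcond=None)[0]
    p,q=a+s[0]*d,b+s[1]*e; return (p+q)/2,np.linalg.norm(p-q)
def px(n,P,st=None):
    p,r,c=cam(n,st); P=np.atleast_2d(P)
    return cv2.projectPoints((P-c)@r,np.zeros(3),np.zeros(3),p["intrinsics"],p["dist"])[0][:,0]
E
python3 - <<'E'
from h import *
a=cv2.imread("pics/top.png");b=cv2.imread("pics/side.png")
A=cv2.resize(a[160:224,70:142],(432,384),interpolation=cv2.INTER_CUBIC)
B=cv2.resize(b[215:311,170:234],(368,552),interpolation=cv2.INTER_CUBIC)
o=np.zeros((552,800,3),np.uint8);o[:384,:432]=A;o[:,432:]=B
cv2.imwrite("pics/crop.png",o)
m=cv2.inRange(cv2.cvtColor(a,cv2.COLOR_BGR2HSV),(105,150,60),(125,255,255))
c=max(cv2.findContours(m,0,2)[0],key=cv2.contourArea);bx=cv2.boxPoints(cv2.minAreaRect(c));print(bx)
P=np.array([atz("top",q,.014) for q in bx]);print(P,P.mean(0),[np.linalg.norm(P[i]-P[i-1]) for i in range(4)])
print("mortar rim",atz("top",(105,191),.08),"mug",atz("top",(401,206),.08), "green",atz("top",(120,259),.08),"pink",atz("top",(109,130),.08))
print(atz("side",(202,233),.15))
E
```

```text
[[195.91838 143.59409]
 [301.3452  141.64175]
 [302.44324 200.93625]
 [197.01642 202.88858]]
[[ 0.71980279  0.13860306  0.014     ]
 [ 0.7217977  -0.12356689  0.014     ]
 [ 0.57251005 -0.12162575  0.014     ]
 [ 0.57083134  0.13431997  0.014     ]] [0.64623547 0.0069326  0.014     ] [np.float64(0.14903301385608395), np.float64(0.2621775438271782), np.float64(0.1493002765808621), np.float64(0.25595122239993257)]
mortar rim [0.59088373 0.34025283 0.08      ] mug [ 0.54750701 -0.34257018  0.08      ] green [0.43482939 0.29969927 0.08      ] pink [0.73768602 0.33782714 0.08      ]
[0.5882214  0.33406838 0.15      ]
```

View pics/crop.png

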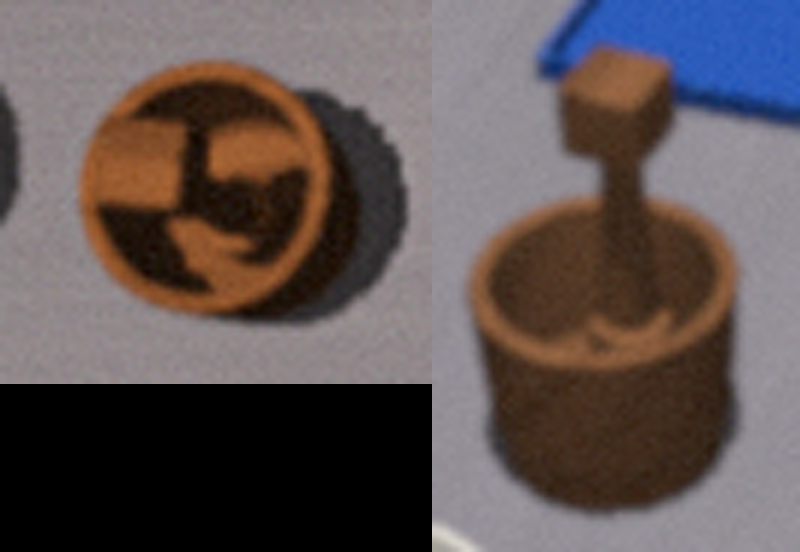

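The crop confirms it: a brown square knob, its sides nearly axis-aligned, at top px (93.5,187.5) and side px (202,229), on a shaft in the brown cup. The tray measures 149 x 259 mm, which agrees with the sizes given. I'll turn to yaw 90° (fingers closing along world x) and hover over the knob.

```bash
python3 - <<'E'
from h import *
print(atz("top",(93.5,187.5),.168),atz("side",(202.2,228.9),.168),tri(ray("top",(93.5,187.5)),ray("side",(202.2,228.9))))
E
python3 -m handwheel '[[[0,0,-10],[0,0,-0.96],-1],[[0,0,-10],[0,0,-0.96],-1],[[0,0,-10],[0,0,-0.96],-1],[[0,0,0],[0,0,-0.96],-1],[[0,0,0],[0,0,-0.96],-1],[[0,0,0],[0,0,-0.96],-1],[[0,0,0],[0,0,-0.96],-1],[[0,0,0],[0,0,-0.96],-1],[[0,0,0],[0,0,-0.96],-1],[[0,0,0],[0,0,-0.96],-1],[[0,0,0],[0,0,-0.96],-1],[[0,0,0],[0,0,-0.96],-1],[[0,0,0],[0,0,-0.96],-1]]'
python3 -m handwheel '[[[49,24,0],[0,0,0],-1],[[49,24,0],[0,0,0],-1],[[49,24,0],[0,0,0],-1],[[49,24,0],[0,0,0],-1],[[49,24,0],[0,0,0],-1],[[49,24,0],[0,0,0],-1],[[49,24,0],[0,0,0],-1],[[49,24,0],[0,0,0],-1],[[49,24,0],[0,0,0],-1],[[49,24,0],[0,0,0],-1],[[49,24,0],[0,0,0],-1],[[49,24,0],[0,0,0],-1],[[49,24,0],[0,0,0],-1],[[49,24,0],[0,0,0],-1],[[49,24,0],[0,0,0],-1],[[49,24,0],[0,0,0],-1],[[49,24,0],[0,0,0],-1],[[0,0,0],[0,0,0],-1]]'
python3 - <<'E'
from h import *
s=readout.get_state(); im=vision.get_image("wrist"); cv2.imwrite("pics/w1.png",im); np.save("s1.npy",s,allow_pickle=True)
E
```

```text
[0.58272172 0.33657965 0.168     ] [0.58257339 0.34376359 0.168     ] (array([0.58431002, 0.33835897, 0.16373916]), np.float64(0.0015796504335867081))
clock: 1.72
position: [0.1521, -0.5542, 0.2608]
ee_rot: [-0.0, 0.705, 0.71, 0.0]
contact_force: [-0.7, -0.8, 0.4]
width: 0.0852
gripper_force: 0.0
clock: 3.98
position: [0.5577, 0.2833, 0.2594]
ee_rot: [-0.001, 0.704, 0.71, -0.0]
contact_force: [-0.2, 0.3, 0.0]
width: 0.0852
gripper_force: 0.0
```

View pics/w1.png

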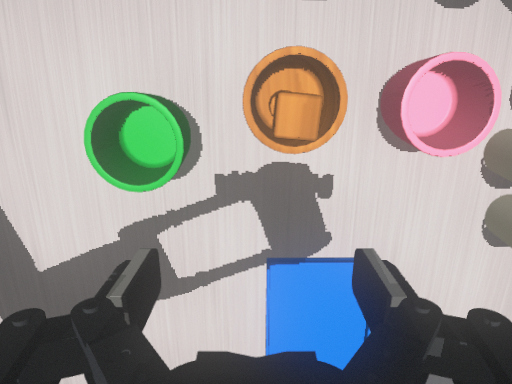

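The wrist view shows the pestle knob at about (298,116) inside the brown mortar (centre 295,100), with green to the left and pink to the right. I'll enlarge it for the yaw.

Run:
```python
from h import *
s=np.load("s1.npy",allow_pickle=True).item(); im=cv2.imread("pics/w1.png")
cv2.imwrite("pics/w1c.png",cv2.resize(im[80:150,255:345],(720,560),interpolation=cv2.INTER_CUBIC))
for z in (.168,):
  P=np.array([atz("wrist",q,z,s) for q in [(276,92),(323,95),(319,138),(274,133)]]);print(P,P.mean(0),np.linalg.norm(P-np.roll(P,1,0),axis=1))
print(atz("wrist",(295,100),.08,s))
```

```text
[[0.57083629 0.35346614 0.168     ]
 [0.60283219 0.35184631 0.168     ]
 [0.60186865 0.32248342 0.168     ]
 [0.57010052 0.32569609 0.168     ]] [0.58640941 0.33837299 0.168     ] [0.0277798  0.03203687 0.02937869 0.03193016]
[0.59376343 0.34419525 0.08      ]
```

View pics/w1c.png

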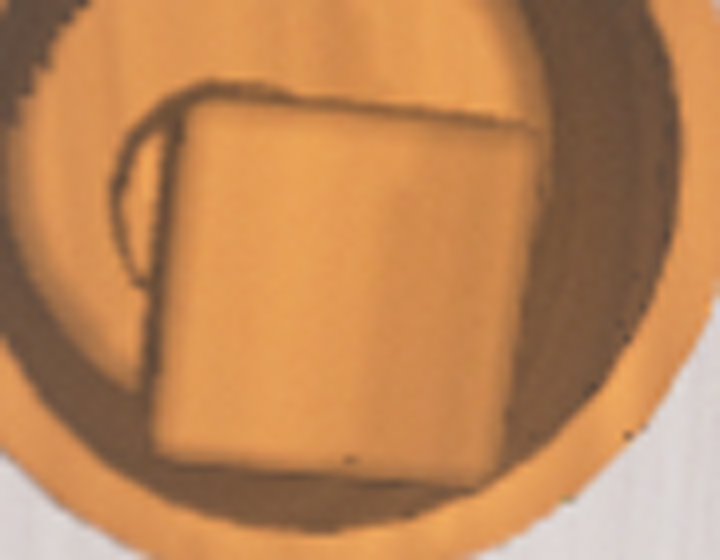

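Run:
```python
from h import *
s=np.load("s1.npy",allow_pickle=True).item()
P=np.array([atz("wrist",q,.168,s) for q in [(277.9,92.3),(322.5,95.4),(316.9,141),(274.4,137.3)]]);print(P,P.mean(0),np.linalg.norm(P-np.roll(P,1,0),axis=1))
for i in range(4):
  d=P[(i+1)%4]-P[i]; print(np.degrees(np.arctan2(d[1],d[0]))+90*i)
q=s["ee_rot"];T=R.from_quat([q[1],q[2],q[3],q[0]]).as_matrix()
print(np.degrees(np.arctan2(T[1,0],T[0,0])), T[:,2], P.mean(0)-s["position"])
```

```text
[[0.57212729 0.35328107 0.168     ]
 [0.60250758 0.35157795 0.168     ]
 [0.60051284 0.32034473 0.168     ]
 [0.57044989 0.32268014 0.168     ]] [0.5863994  0.33697097 0.168     ] [0.03064687 0.030428   0.03129686 0.03015353]
-3.208635882305693
-3.6542861155150064
355.55795691671744
356.86246668491543
90.43281150124888 [-1.38610990e-03  5.17311695e-04 -9.99998906e-01] [ 0.0286579   0.05368437 -0.09144236]
```

Measured: knob centre (0.586, 0.337), yaw −3.6°, sides about 30.5 mm, which is consistent with 32. I'll grasp 6 mm toward tool +x, the side that ends on top, so the fingertips clear the tray floor later.

```bash
python3 -m handwheel '[[[0,0,0],[0,0,0.67],-1],[[31,12,0],[0,0,0],-1],[[30.5,13,0],[0,0,0],-1],[[0,0,35],[0,0,0],-1],[[0,0,40],[0,0,0],-1],[[0,0,30],[0,0,0],-1],[[0,0,21],[0,0,0],-1],[[0,0,0],[0,0,0],-1],[[0,0,0],[0,0,0],0],[[0,0,0],[0,0,0],1],[[0,0,0],[0,0,0],1],[[0,0,0],[0,0,0],1],[[0,0,0],[0,0,0],1],[[0,0,0],[0,0,0],1],[[0,0,0],[0,0,0],1]]' 40
```

```text
clock: 5.9
position: [0.5866, 0.34, 0.1365]
ee_rot: [0.0, 0.73, 0.683, 0.001]
contact_force: [0.0, 0.2, 5.3]
width: 0.0315
gripper_force: 41.0
```

```bash
python3 -m handwheel '[[[0,0,0],[0,0,0],-0.3],[[0,0,0],[0,0,0],-0.3],[[0,0,0],[0,0,0],-0.3],[[0,0,0],[0,0,0],-0.3]]' 40; python3 -m handwheel '[[[4,0,0],[0,0,0],-0.3],[[0,0,0],[0,0,0],-0.3],[[0,0,0],[0,0,0],1],[[0,0,0],[0,0,0],1],[[0,0,0],[0,0,0],1],[[0,0,0],[0,0,0],1],[[0,0,0],[0,0,0],1],[[0,0,0],[0,0,0],1]]' 40
python3 - <<'E'
from h import *
s=readout.get_state(); im=vision.get_image("wrist"); cv2.imwrite("pics/w2.png",im); np.save("s2.npy",s,allow_pickle=True)
E
```

```text
clock: 6.4
position: [0.5858, 0.3397, 0.1349]
ee_rot: [-0.0, 0.73, 0.683, -0.0]
contact_force: [0.2, -0.0, -0.4]
width: 0.0556
gripper_force: 0.0
clock: 7.4
position: [0.5863, 0.3437, 0.1354]
ee_rot: [0.0, 0.73, 0.683, 0.0]
contact_force: [0.9, 0.3, 0.7]
width: 0.0313
gripper_force: 40.1
```

View pics/w2.png

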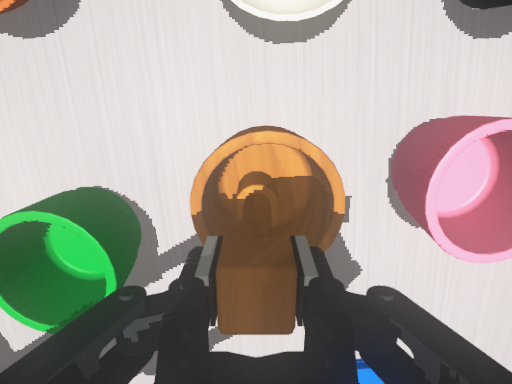

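The knob is pinched squarely in the pads at (256,280), upright. Now I'll lift it, carry it to the bare table at about (0.40, 0.09) and turn to yaw 90°.

```bash
python3 -m handwheel '[[[0,0,-15],[0,0,0],1],[[0,0,-25],[0,0,0],1],[[0,0,-30],[0,0,0],1],[[0,0,-30],[0,0,0],1],[[0,0,-15],[0,0,0],1],[[0,0,0],[0,0,0],1],[[-20,-12,0],[0,0,0],1],[[-33,-21,0],[0,0,0],1],[[-40,-26,0],[0,0,0],1],[[-40,-26,0],[0,0,0],1],[[-40,-26,0],[0,0,0],1],[[-40,-26,0],[0,0,0],1],[[-33,-20,0],[0,0,0],1],[[-20,-11,0],[0,0,0],1],[[0,0,0],[0,0,-0.65],1],[[0,0,0],[0,0,0],1]]' 40
python3 - <<'E'
from h import *
print(readout.get_state()["contact_force"])
im=np.hstack([vision.get_image("side")[150:350,150:450],vision.get_image("top")[100:300,60:360]]); cv2.imwrite("pics/c3.png",cv2.resize(im,(800,267)))
E
```

```text
clock: 9.45
position: [0.4, 0.0892, 0.2493]
ee_rot: [-0.001, 0.707, 0.707, -0.001]
contact_force: [0.7, 1.4, -0.9]
width: 0.0316
gripper_force: 40.0
[ 0.73058327  1.37987129 -0.89474952]
```

View pics/c3.png

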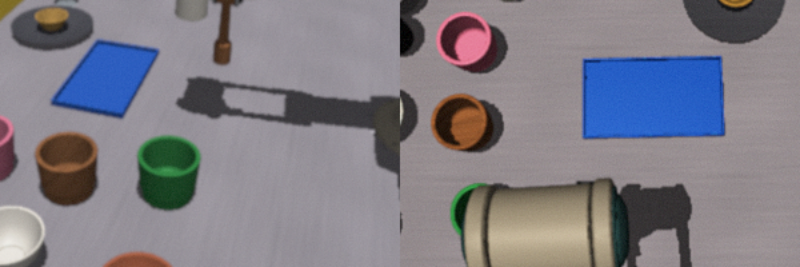

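The pestle hangs upright from the gripper (side crop 225,40), and the mortar stands empty in place (68,165). The foot is about 132 mm above the table, so I'll lower and press.

```bash
python3 -m handwheel '[[[0,0,20],[0,0,0],1],[[0,0,35],[0,0,0],1],[[0,0,35],[0,0,0],1],[[0,0,25],[0,0,0],1],[[0,0,10],[0,0,0],1],[[0,0,0],[0,0,0],1]]' 30; python3 -m handwheel '[[[0,0,4],[0,0,0],1],[[0,0,4],[0,0,0],1],[[0,0,2],[0,0,0],1],[[0,0,0],[0,0,0],1]]' 30
```

```text
clock: 10.3
position: [0.4008, 0.0896, 0.1249]
ee_rot: [-0.0, 0.706, 0.708, -0.001]
contact_force: [0.9, 0.2, -0.9]
width: 0.0313
gripper_force: 40.0
clock: 10.8
position: [0.4017, 0.0896, 0.1173]
ee_rot: [0.001, 0.707, 0.708, 0.001]
contact_force: [-2.3, 0.6, 13.4]
width: 0.0316
gripper_force: 41.8
```

Pressing with 13 N at TCP z 0.1173, as predicted. I'll start the swing with the knob going toward −y.

```bash
python3 -m handwheel '[[[-6,0,0],[0,0,0],1],[[-6,0,-0.5],[0,0,0],1],[[-6,0,0],[0,0,0],1],[[-6,0,-0.5],[0,0,0],1],[[-12,0,0.5],[0,0,0],1],[[-12,0,1],[0,0,0],1]]' 25;  python3 -m handwheel '[[[-12,0,3],[0,0,0],1],[[-12,0,4],[0,0,0],1],[[0,0,0],[0,0,0],1]]' 25
python3 - <<'E'
from h import *
im=vision.get_image("side")[80:280,180:440]; cv2.imwrite("pics/c4.png",cv2.resize(im,(780,600)))
E
```

```text
clock: 11.55
position: [0.4021, 0.0416, 0.1157]
ee_rot: [0.001, 0.707, 0.708, 0.001]
contact_force: [0.5, 1.9, 4.3]
width: 0.0315
gripper_force: 42.1
clock: 11.92
position: [0.4021, 0.0158, 0.1083]
ee_rot: [0.001, 0.707, 0.707, 0.0]
contact_force: [-0.8, -0.7, 6.6]
width: 0.0312
gripper_force: 43.4
```

View pics/c4.png

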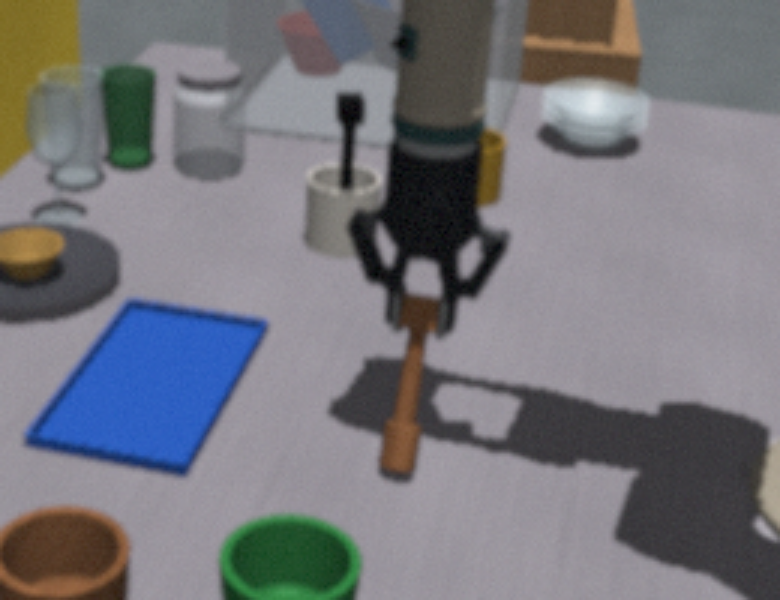

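The pestle leans about 30°, its foot on the table at crop (398,460) and its knob in the pads at (420,315). It pivots as planned, so I'll continue along the arc.

```bash
python3 -m handwheel '[[[-11,0,5],[0,0,0],1],[[-11,0,6],[0,0,0],1],[[-10,0,7],[0,0,0],1],[[-10,0,7.5],[0,0,0],1],[[-9,0,8.5],[0,0,0],1],[[-8,0,9],[0,0,0],1]]' 25; python3 -m handwheel '[[[-7.3,0,10],[0,0,0],1],[[-6.5,0,10],[0,0,0],1],[[-5.5,0,11],[0,0,0],1],[[-4.5,0,11],[0,0,0],1],[[0,0,0],[0,0,0],1]]' 25
```

```text
clock: 12.72
position: [0.4022, -0.0431, 0.0651]
ee_rot: [0.001, 0.707, 0.708, 0.0]
contact_force: [0.3, -0.6, 5.0]
width: 0.0312
gripper_force: 45.3
clock: 13.35
position: [0.4004, -0.0654, 0.0218]
ee_rot: [-0.001, 0.707, 0.708, -0.001]
contact_force: [0.1, 0.2, -0.2]
width: 0.0312
gripper_force: 46.6
```

```bash
python3 -m handwheel '[[[-2,0,6],[0,0,0],1],[[-1,0,5],[0,0,0],1],[[-1,0,4],[0,0,0],1],[[0,0,0],[0,0,0],1]]' 25
python3 - <<'E'
from h import *
s=readout.get_state(); w=vision.get_image("wrist"); cv2.imwrite("pics/w5.png",w); np.save("s5.npy",s,allow_pickle=True)
im=vision.get_image("side")[100:280,250:400]; 
cv2.imwrite("pics/c5.png",np.hstack([cv2.resize(im,(400,480)),cv2.resize(w,(400,480))]))
E
```

```text
clock: 13.85
position: [0.4008, -0.0692, 0.0074]
ee_rot: [-0.0, 0.706, 0.708, -0.0]
contact_force: [-1.1, -1.5, 2.0]
width: 0.0313
gripper_force: 46.8
```

View pics/c5.png

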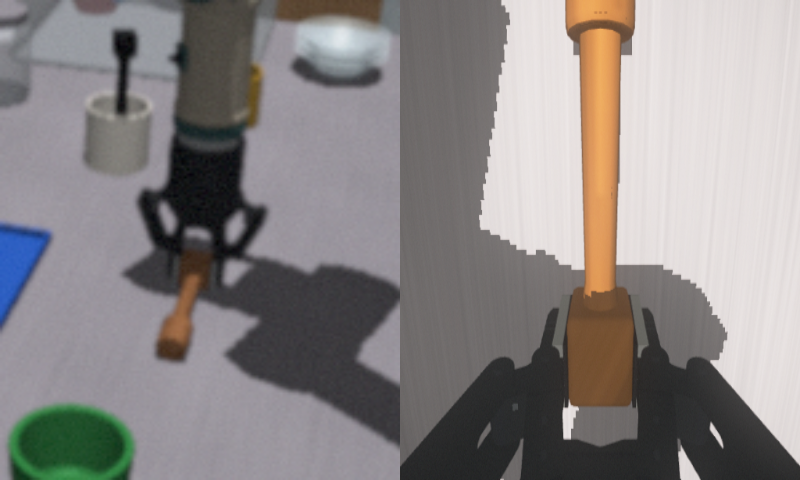

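Now nearly flat, its shaft along tool x with the foot at crop (600,10). I'll press a few mm more.

```bash
python3 -m handwheel '[[[0,0,2],[0,0,0],1],[[0,0,0],[0,0,0],1]]' 25; python3 -m handwheel '[[[0,0,2],[0,0,0],1],[[0,0,0],[0,0,0],1]]' 25; python3 -m handwheel '[[[0,0,2],[0,0,0],1],[[0,0,0],[0,0,0],1]]' 25
```

```text
clock: 14.2
position: [0.4011, -0.0694, 0.0058]
ee_rot: [-0.0, 0.706, 0.708, -0.0]
contact_force: [-0.8, -2.2, 2.2]
width: 0.0315
gripper_force: 46.9
clock: 14.45
position: [0.4014, -0.0695, 0.0038]
ee_rot: [0.0, 0.706, 0.708, 0.0]
contact_force: [-0.8, -2.2, 4.1]
width: 0.0314
gripper_force: 47.0
clock: 14.7
position: [0.4015, -0.0695, 0.0018]
ee_rot: [0.0, 0.707, 0.708, 0.0]
contact_force: [0.1, -2.5, 4.2]
width: 0.0317
gripper_force: 47.1
```

```bash
python3 -m handwheel '[[[0,0,2],[0,0,0],1],[[0,0,0],[0,0,0],1]]' 25; python3 -m handwheel '[[[0,0,-20],[0,0,0],1],[[0,0,-40],[0,0,0],1],[[0,0,0],[0,0,0],1]]'
python3 - <<'E'
from h import *
s=readout.get_state(); w=vision.get_image("wrist"); cv2.imwrite("pics/w6.png",w); np.save("s6.npy",s,allow_pickle=True)
im=vision.get_image("side"); cv2.imwrite("pics/s6.png",im)
cv2.imwrite("pics/c6.png",np.hstack([cv2.resize(im[110:240,270:370],(400,520),interpolation=cv2.INTER_CUBIC),cv2.resize(w,(400,520))]))
E
```

```text
clock: 14.95
position: [0.4015, -0.0694, -0.0003]
ee_rot: [0.0, 0.707, 0.708, 0.0]
contact_force: [0.4, -2.0, 3.4]
width: 0.0317
gripper_force: 47.0
clock: 15.32
position: [0.4028, -0.0696, 0.0613]
ee_rot: [0.002, 0.706, 0.708, 0.001]
contact_force: [-0.3, -0.8, -1.7]
width: 0.0314
gripper_force: 46.5
```

View pics/c6.png

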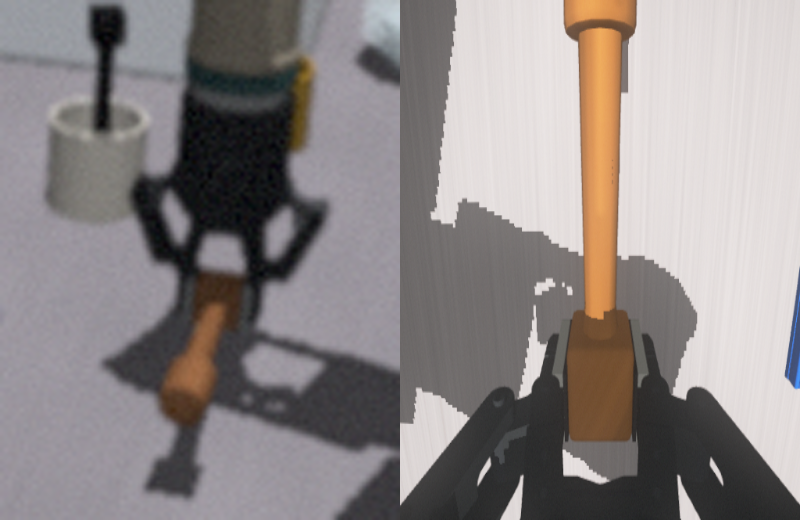

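The pestle is held flat, foot at (600,10) and knob in the pads at (600,390), and the mug and muddler are untouched. My ten views are used up, so further checks are numeric. First the pestle's place in the hand.

Run:
```python
from h import *
s=np.load("s6.npy",allow_pickle=True).item(); w=cv2.imread("pics/w6.png")
m=cv2.inRange(cv2.cvtColor(w,cv2.COLOR_BGR2HSV),(5,90,60),(25,255,255))
for r in range(0,330,12):
    c=np.flatnonzero(m[r]); 
    if len(c): print(r,c.min(),c.max(),len(c),end=' | ')
print(s["position"])
a=s["position"][2]+.0145
for row in (20,25,30): print(row,atz("wrist",(256,row),a+.016,s))
# side: foot end centre crop (187,400)->px
print(ray("side",(270+187/4,110+402/4)))
f=(270+187/4,110+402/4)
c,d=ray("side",f); t=(s["position"][0]-c[0])/d[0]; print("foot end at x plane",c+t*d)
```

```text
0 210 301 92 | 12 210 301 92 | 24 216 298 83 | 36 229 283 55 | 48 229 283 55 | 60 230 282 53 | 72 230 281 52 | 84 231 281 51 | 96 231 280 50 | 108 232 280 49 | 120 232 279 48 | 132 233 279 47 | 144 233 278 46 | 156 234 278 45 | 168 235 277 43 | 180 235 277 43 | 192 235 276 42 | 204 236 276 41 | 216 236 275 40 | 228 236 276 41 | 240 219 293 75 | 252 216 296 81 | 264 213 299 87 | 276 214 298 85 | 288 214 297 84 | 300 215 297 83 | 312 216 296 81 | 324 220 292 73 | [ 0.40275554 -0.06956484  0.06134123]
20 [0.40272352 0.02516967 0.09184123]
25 [0.40272565 0.02373939 0.09184123]
30 [0.4027278  0.0223004  0.09184123]
(array([0.26142545, 1.02056986, 0.69395225]), array([ 0.11845798, -0.83442661, -0.5382378 ]))
foot end at x plane [0.40275554 0.0250305  0.05179042]
```

```bash
python3 -m handwheel '[[[3,18,0],[0,0,0],1],[[3,33,0],[0,0,0],1],[[3,36,0],[0,0,0],1],[[2,36,0],[0,0,0],1],[[2,36,0],[0,0,0],1],[[1,36,0],[0,0,0],1],[[0,30,0],[0,0,0],1],[[0,18,0],[0,0,0],1],[[0,0,0],[0,0,0],1],[[0,0,0],[0,0,0],1]]'
```

```text
clock: 16.68
position: [0.643, -0.0544, 0.0583]
ee_rot: [-0.001, 0.706, 0.708, -0.001]
contact_force: [-0.3, 0.4, -1.5]
width: 0.0312
gripper_force: 46.4
```

The pestle is flat in the hand (axis about 14 mm above the TCP at both ends), with its centre at y≈0.004. I'll shift it +3 mm each way and lower into the tray.

```bash
python3 -m handwheel '[[[3,3,10],[0,0,0],1],[[0,0,18],[0,0,0],1],[[0,0,12],[0,0,0],1],[[0,0,5],[0,0,0],1],[[0,0,0],[0,0,0],1]]'; python3 -m handwheel '[[[0,0,3],[0,0,0],1],[[0,0,0],[0,0,0],1]]'; python3 -m handwheel '[[[0,0,2],[0,0,0],1],[[0,0,0],[0,0,0],1]]'
```

```text
clock: 17.3
position: [0.6468, -0.0519, 0.0141]
ee_rot: [-0.0, 0.707, 0.708, -0.0]
contact_force: [0.1, -0.6, -0.7]
width: 0.0316
gripper_force: 46.4
clock: 17.55
position: [0.6473, -0.052, 0.012]
ee_rot: [0.0, 0.706, 0.708, 0.0]
contact_force: [0.4, 0.4, -0.4]
width: 0.0314
gripper_force: 46.4
clock: 17.8
position: [0.6471, -0.0519, 0.0098]
ee_rot: [0.0, 0.706, 0.708, -0.0]
contact_force: [-1.2, 1.0, -1.5]
width: 0.0316
gripper_force: 46.4
```

```bash
for i in 1; do :; done; python3 -m handwheel '[[[0,0,2],[0,0,0],1],[[0,0,0],[0,0,0],1]]'; python3 -m handwheel '[[[0,0,2],[0,0,0],1],[[0,0,0],[0,0,0],1]]'; python3 -m handwheel '[[[0,0,1.5],[0,0,0],1],[[0,0,0],[0,0,0],1]]'
```

```text
clock: 18.05
position: [0.647, -0.0519, 0.0076]
ee_rot: [-0.0, 0.706, 0.708, -0.0]
contact_force: [-0.6, -0.2, -2.4]
width: 0.0317
gripper_force: 46.4
clock: 18.3
position: [0.647, -0.0519, 0.0056]
ee_rot: [-0.0, 0.706, 0.708, -0.0]
contact_force: [-0.0, -0.2, -1.6]
width: 0.0316
gripper_force: 46.4
clock: 18.55
position: [0.6473, -0.052, 0.0044]
ee_rot: [0.0, 0.706, 0.708, 0.0]
contact_force: [0.0, -0.9, -0.1]
width: 0.0314
gripper_force: 46.6
```

```bash
python3 -m handwheel '[[[0,0,1.5],[0,0,0],1],[[0,0,0],[0,0,0],1]]'; python3 -m handwheel '[[[0,0,1.5],[0,0,0],1],[[0,0,0],[0,0,0],1]]'
```

```text
clock: 18.8
position: [0.6475, -0.0521, 0.0036]
ee_rot: [0.0, 0.706, 0.708, 0.0]
contact_force: [-0.7, -0.2, 3.9]
width: 0.0317
gripper_force: 48.0
clock: 19.05
position: [0.6475, -0.0521, 0.0035]
ee_rot: [0.001, 0.706, 0.708, 0.0]
contact_force: [-3.1, -2.1, 13.3]
width: 0.0315
gripper_force: 52.3
```

Firm contact with the tray floor (13 N and no further travel). I'll relax slightly, open, retreat and check.

```bash
python3 -m handwheel '[[[0,0,-1.5],[0,0,0],1],[[0,0,0],[0,0,0],1],[[0,0,0],[0,0,0],0.1],[[0,0,0],[0,0,0],-0.2],[[0,0,0],[0,0,0],-0.4],[[0,0,0],[0,0,0],-0.4],[[0,0,0],[0,0,0],-0.4],[[0,0,0],[0,0,0],-0.4]]'; python3 -m handwheel '[[[0,0,-5],[0,0,0],-0.4],[[0,0,-15],[0,0,0],-0.4],[[0,0,-30],[0,0,0],-0.4],[[0,0,-50],[0,0,0],-0.4],[[0,0,-50],[0,0,0],-0.4],[[0,-40,-20],[0,0,0],-0.4],[[0,-50,0],[0,0,0],-0.4],[[0,-50,0],[0,0,0],-0.4],[[0,-50,0],[0,0,0],-0.4],[[0,-50,0],[0,0,0],-0.4],[[0,0,0],[0,0,0],-0.4]]'
python3 - <<'E'
from h import *
a=vision.get_image("top"); cv2.imwrite("pics/top9.png",a); b=vision.get_image("side"); cv2.imwrite("pics/side9.png",b)
h=cv2.cvtColor(a,cv2.COLOR_BGR2HSV)
m=cv2.inRange(h,(4,90,40),(22,255,255)); m[:,:195]=0;m[:,305:]=0;m[:140]=0;m[205:]=0
ys,xs=np.nonzero(m); print(len(xs))
c=max(cv2.findContours(m,0,2)[0],key=cv2.contourArea); bx=cv2.boxPoints(cv2.minAreaRect(c)); print(bx)
P=np.array([atz("top",q,.025) for q in bx]); print(P.round(4),P.mean(0),np.linalg.norm(P-np.roll(P,1,0),axis=1))
a0=cv2.imread("pics/top.png")
for n,(y0,y1,x0,x1) in dict(mortarfoot=(165,218,80,135),mug=(180,230,375,430)).items(): print(n,cv2.absdiff(a,a0)[y0:y1,x0:x1].mean())
print(cv2.phaseCorrelate(np.float32(cv2.cvtColor(a0,6)[165:218,80:135]),np.float32(cv2.cvtColor(a,6)[165:218,80:135])))
E
```

```text
clock: 20.05
position: [0.6472, -0.0519, 0.0027]
ee_rot: [-0.0, 0.706, 0.708, -0.0]
contact_force: [0.5, -0.1, 0.2]
width: 0.06
gripper_force: 0.0
clock: 21.42
position: [0.4032, -0.0516, 0.1736]
ee_rot: [-0.0, 0.707, 0.707, -0.0]
contact_force: [0.6, 0.2, 0.3]
width: 0.06
gripper_force: 0.0
508
[[217.61537 167.07693]
 [278.70462 163.68307]
 [279.4123  176.42154]
 [218.32306 179.8154 ]]
[[ 0.6567  0.0836  0.025 ]
 [ 0.6634 -0.0653  0.025 ]
 [ 0.6317 -0.0663  0.025 ]
 [ 0.625   0.0818  0.025 ]] [0.64419097 0.00847174 0.025     ] [0.0316991  0.14900413 0.03176099 0.14823739]
mortarfoot 13.013722126929673
mug 3.771272727272727
((0.07062616290387069, -0.03569729218751405), 0.7707151966330446)
```

The pestle lies flat (149 mm seen) at (0.644, 0.008) against the tray centre (0.646, 0.007), about 2.5° off lengthwise. The mortar moved less than 0.1 px and the robot is clear.

```bash
python3 -c "
from rig import manip; print(manip.sign_off())"
```

```text
the job is handed in; nothing more can be done
None
```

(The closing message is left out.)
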